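# Reverse the ratchet and clamp the soldering block

### The arm

A 7-joint arm with a two-finger parallel gripper is mounted at the origin on the work surface. World frame = base frame: x ahead of the robot, y to its left, z up, the work surface at z = 0. Lengths are in m, angles in rad, forces in N, time in s.
With the tool pointing down it reaches from about 0.425 to 0.875 m from the base axis. Payload 4.7 kg.
Tool frame: the origin (TCP) lies at the very end of the fingers, on their centre line; the grasp point (between the pads) lies 19 mm behind it; z points along the fingers, y is the line along which they close (so a half turn about z gives the same grasp; the last joint's range is limited). The gripper opens to 87 mm and grips with 3 to 60 N. Pads are 19 mm wide; open, the fingers measure 117 mm over their backs; the gripper's body (75 mm by 190 mm) begins 51 mm behind the grasp point.
Start: joints at [-1.278, 0.321, -0.07, 1.45, 0.023, 1.371, -0.057], TCP at [0.179, 0.625, 0.223] pointing down, gripper open.
Joint ranges: [-2.86, 2.86], [-0.3, 2.09], [-1.38, 1.24], [0.06, 2.45], [-1.56, 4.7], [0.09, 2.05], [-2.69, 2.69]. Speed limits (rad/s): [2.57, 2.57, 3.14, 3.14, 3.14, 3.14, 3.14].

### API

Orientations are given as a rotation vector (axis times angle).
In Python, from bench import ctrl, vision gives the robot as it stands.
- The arm moves only by the tool jog_arm, never from a script. Its argument "increments" is a list of rows, each an object of numbers: "tx", "ty", "tz": the shift along the tool's x, y, z in mm; "wx", "wy", "wz": the turn, a rotation vector about the tool's x, y, z in rad; "gripper": the opening, from 0 (shut) to 1 (fully open). In form: [{"tx": .., "ty": .., "tz": .., "wx": .., "wy": .., "wz": .., "gripper": ..}, ...]. A call has exactly 5 rows; each row is the pose to reach, as a shift and turn from the pose commanded when the call began, along the tool's axes at that moment; what a row does not reach only later rows make up. A row lasts 1/12 s, in which the tool goes at most 41.7 mm and 7.16 degrees, less where a joint would pass 70% of its speed; a pose out of reach is approached as far as the arm can. A call with a gripper value outside its range is refused whole. The fingers move at their own pace and stop on an object; "grip_force" is the grip in N (left out, the last holds). Time passes only in rows, so rows that repeat a pose let the fingers close, or fill a call up. It gives the time, the measured TCP pose, the force, the opening and the grip force at its end, in the units of the state.
- ctrl.get_state(): the state, without advancing time (a new reading comes with each control period).
- vision.get_image(name): name is "scene" or "top"; returns a dict with "color" (420x560x3 uint8, blue, green, red), "fx", "fy", "cx", "cy" (pixels), "extrinsics" (4x4, takes a point from world to camera coordinates). Camera axes: x right, y down, z forward; pixel columns grow to the right and rows downward; lengths in m; the calibration is good to about 2 mm. A picture is of the moment at which its call begins. There is no depth.
- ctrl.close_job(): hands the job in; it is judged then, once.
Trained networks look in the newest picture that a camera, given by its name, has taken for a name from the list of things; names that differ only in an ending like _2 or _b are one class to them, and where a whole thing is asked for, a point or a joint stands for the part that bears it (a point fixed in the world has none). Each returns a list of dicts, best first, with "conf" (0 to 1); they miss things now and then, are a little off and sometimes report something else, mostly with a low value. They report only what shows in the picture. A call takes as long as a camera call. They do not tell look-alikes from the thing itself.
- vision.spot_in(camera, thing): "bbox" ([left, top, right, bottom] in pixels, round what is visible of it).
The state is a dict: "time": time; "joint_positions": joint angles; "qd": joint speeds; "joint_torque": joint torques, N m; "position": TCP position; "tool_rot": TCP orientation; "ft_force": force on the tool from outside, world axes, zero at the start; "torque": the same for the moment, N m; "grip_width": opening from 0.0 (shut) to 1.0 (fully open); "grip_force": force on a finger pad.
Only numpy, scipy, OpenCV 4.12 (cv2) and the standard library are available. Lean on these libraries where they do the work, as an engineer would, in place of code of your own. Each camera call takes 0.05 s, during which the arm holds its last target. There are 200 camera calls.

### The job

The ratchet of the small bench clamp is set to loosen. Flip its pawl lever fully over to the other side, so that the ratchet tightens, then work the handle back and forth until the sliding jaw holds the soft soldering block firmly against the stop, without crushing it. Close the jaw with the handle only: do not touch the jaw, stop or block, leave the block lying flat, leave the lever set to tighten, disturb nothing else, and let go at the end.

Things in the scene. Friction and masses are not known exactly. Their poses are not given: they have to be found in the camera images.
- clamp: fixed steel ratchet clamp. Origin on the bench under the vertical ratchet axis; z up; x: direction of the handle at handle joint 0; the jaws lie to -y. Base plate 12 mm thick, x -85 to +45, y -250 to +40 mm. On the axis a 12-toothed wheel 65 mm across, teeth 38 to 48 mm above the bench, cap to 56 mm. 1 rad of wheel counterclockwise (from above) closes the jaw 20 mm towards -y; a click is 0.52 rad
- ratchet_axis (a point): point on the ratchet axis at tooth height, 43 mm above the bench
- handle (a joint): angle of the ratchet handle, rad, about the vertical axis, positive counterclockwise from above; end stops at -0.65 and +0.65. The handle is a flat grey bar 22 mm wide (30 to 36 mm above the bench) reaching 155 mm from the axis, with an upright round grip post near its end. It stays where it is left
- post_top (a point): centre of the top of the grip post: dark wood, upright, 18 mm in diameter, from 36 to 90 mm above the bench, 150 mm from the ratchet axis. Pushed sideways at the post, the handle needs 2.5 to 3.5 N while it clicks freely, about 6 N while it drives the jaw unresisted, and once block and stop are met 1.3 N more per 10 N on the block. All friction: read it while moving; at rest the push fades
- pawl_lever (a joint): angle of the pawl lever on the handle, rad, positive counterclockwise from above, 0 in line with the handle, end stops -0.30 and +0.30. At +0.30 (paddle to the counterclockwise side) the handle drives the wheel when swung counterclockwise and clicks freely back: this tightens. At -0.30, as found, it loosens. Midway nothing drives. Stays where put; takes 2 to 3 N at the paddle if the pawl is unloaded
- lever_pivot (a point): pivot of the pawl lever, on the handle 50 mm from the ratchet axis, 54 mm above the bench
- paddle_top (a point): centre of the top of the lever's paddle: dark steel upright tab 8 mm thick across its swing, 14 mm wide along the handle, from 54 to 82 mm above the bench, 36 mm from the lever pivot on the side away from the wheel (86 mm from the ratchet axis when in line). It stands on a flat arm 48 to 54 mm above the bench; two thin steel pawls on the other side of the pivot reach the wheel
- jaw: sliding steel jaw driven by the ratchet, 70 mm wide (x), 14 mm thick, 13 to 43 mm above the bench; origin is on the ratchet axis as built and moves with it along the clamp's -y as it closes; its flat clamping face is 75 mm to -y of its origin, centred at x -15 mm. It holds its place, with up to about 25 N on the block, when the handle is let go
- stop: steel stop jaw with a thumb screw on its foot, locked at a place that differs each time, 70 mm wide, 13 to 43 mm above the bench; its face towards the block is 151 mm to -y of its origin
- block: pale honeycomb ceramic soldering block, loose, 76 mm (x) by 60 mm (y) by 28 mm high, about 0.16 kg, lying on the base plate between jaw and stop with gaps on both sides of 16 to 36 mm in all; origin at the centre of its underside. Soft: crushed above 80 N
- jar: closed amber glass jar with a steel cap, 56 mm wide, 75 mm high, bystander; origin under its centre
- dish: small copper dish, 70 mm wide, 22 mm high, bystander; origin under its centre
- file: flat hand file with a wooden handle, 140 mm long, lying on the bench, bystander; origin under its middle
Mind the look-alikes: they are no part of the job. Of the things shaped like the block, the ceramic one is meant.

How it is judged:
On the way, in this order (a step that is already met when the one before it is completed fails the run):
1. the pawl lever is flipped over to the tightening side (above +0.22 rad) (value of joint pawl_lever above 0.22 rad), for 0.2 s.
2. the jaw, wound in by the handle, presses the block against the stop with more than 10 N (contact force between each of jaw, stop and block above 10 N), for 0.2 s.
At the end, for the whole second after the job is handed in: The pawl lever stands on the tightening side (above +0.22 rad), the block is held between jaw and stop with more than 10 N on each, at rest and flat (tilt under 0.06 rad), and the handle is still (all of step 2 and value of joint pawl_lever above 0.22 rad and angle between block's own z axis and vertical below 0.06 rad and linear speed of block below 0.01 m/s and velocity of joint handle between -0.05 and 0.05 rad/s); the robot touches nothing.
It fails at once if the soft block is crushed: the jaw or the stop presses it with more than 80 N (contact force between any of jaw, stop and block above 80 N).
It fails at once if the robot pushes the jaw, the stop or the block itself (over 1 N) (contact force between any of the arm, the fingers and jaw above 1 N or contact force between any of the arm, the fingers and block above 1 N or contact force between any of the arm, the fingers and stop above 1 N).
It fails at once if the jar, dish or file is moved by more than 15 mm (distance of any of jar, dish, file from where it was at the start of the episode above 0.015 m).
It also fails if it takes over 72 s, if anything falls off the work surface, if the arm or the gripper's body presses on something with over 40 N, if the wrist force passes 120 N, or if a joint passes its speed limit or range.

## Working session

There is one attempt and no reset: what is moved stays moved. The work goes in short steps, Python scripts to look and compute and a tool call to move; the robot and the scene stay as the last step left them, time stands still between calls to the robot, and variables do not carry over. Pictures are saved under pics/ and viewed, at most 10 in all, crops included, and the job is handed in when it is done.

Besides the shell and the picture viewer there is one more tool, called after "Request:" by a JSON object that holds its "api" and its "payload", one argument or row to a line. jog_arm: Moves the arm, as the interface text tells. Its arguments: {"type":"object","properties":{"increments":{"type":"array"},"grip_force":{"type":"number"}},"required":["increments"]}

```bash
mkdir -p pics; ls; cat > h.py <<'E'
from bench import ctrl, vision
import numpy as np, cv2
def proj(im,P):
    p=im["extrinsics"]@np.append(P,1); return np.array([im["fx"]*p[0]/p[2]+im["cx"],im["fy"]*p[1]/p[2]+im["cy"]])
def back(im,uv,z):
    E=np.array(im["extrinsics"]);R,t=E[:3,:3],E[:3,3];c=-R.T@t
    d=R.T@np.array([(uv[0]-im["cx"])/im["fx"],(uv[1]-im["cy"])/im["fy"],1]); return c+d*(z-c[2])/d[2]
E
python3 - <<'E'
from h import *
for n in("top","scene"):
    im=vision.get_image(n); cv2.imwrite(f"pics/{n}0.png",im["color"])
    E=np.array(im["extrinsics"]);print(n,im["fx"],(-E[:3,:3].T@E[:3,3]).round(3))
    for t in("clamp","handle","post_top","pawl_lever","paddle_top","jaw","stop","block","jar","dish","file"):
        print(t,[(np.round(d["bbox"]).astype(int).tolist(),round(d["conf"],2)) for d in vision.spot_in(n,t)[:3]])
s=ctrl.get_state();print(s)
E
```

```text
pics
top 422.1520753234921 [4.560e-01 1.000e-03 1.117e+00]
clamp [([265, 160, 384, 260], 0.65)]
handle [([273, 157, 294, 233], 0.69), ([266, 212, 318, 239], 0.36)]
post_top [([273, 160, 288, 217], 0.98)]
pawl_lever []
paddle_top [([284, 187, 288, 202], 0.62)]
jaw [([268, 210, 318, 240], 0.7), ([165, 177, 192, 196], 0.58)]
stop [([314, 201, 344, 235], 0.73), ([344, 204, 364, 231], 0.6)]
block [([311, 200, 342, 235], 0.9), ([402, 230, 438, 262], 0.86), ([350, 276, 384, 315], 0.78)]
jar [([184, 237, 216, 258], 0.91)]
dish [([165, 174, 191, 198], 0.63)]
file [([360, 124, 369, 178], 0.64), ([266, 162, 385, 258], 0.51)]
scene 530.5855504850292 [0.885 0.641 0.94 ]
clamp [([208, 142, 331, 253], 0.69)]
handle [([234, 213, 297, 250], 0.75)]
post_top [([233, 211, 301, 254], 0.88), ([257, 212, 282, 225], 0.31)]
pawl_lever [([255, 209, 291, 224], 0.58)]
paddle_top [([257, 210, 284, 228], 0.75), ([235, 207, 290, 251], 0.52)]
jaw [([264, 180, 319, 224], 0.55)]
stop [([234, 157, 260, 183], 0.87), ([258, 213, 279, 224], 0.68), ([233, 206, 302, 250], 0.53)]
block [([293, 116, 325, 148], 0.94), ([219, 
[... 160 characters left out ...]
{'time': 1.2, 'joint_positions': array([-1.27788248,  0.3210487 , -0.0701328 ,  1.45050081,  0.02260315,
        1.37080284, -0.05688447]), 'qd': array([ 0.00041223, -0.00010329,  0.00089465,  0.0006057 ,  0.00185544,
        0.00041132,  0.0011609 ]), 'joint_torque': array([-6.51478840e-04, -4.91128707e+01, -4.03940957e-01, -3.12767208e+01,
       -6.38242043e-02,  3.40591930e-02,  2.33875255e-05]), 'position': array([0.17890013, 0.62491304, 0.22255473]), 'tool_rot': array([4.36433885e-01, 3.11108981e+00, 3.60701921e-05]), 'ft_force': array([ 0.85299808,  0.06756788, -0.42085012]), 'torque': array([ 0.01571176,  0.0153463 , -0.00381981]), 'grip_force': 0.0, 'grip_width': 0.9982385729514631}
```

View pics/top0.png

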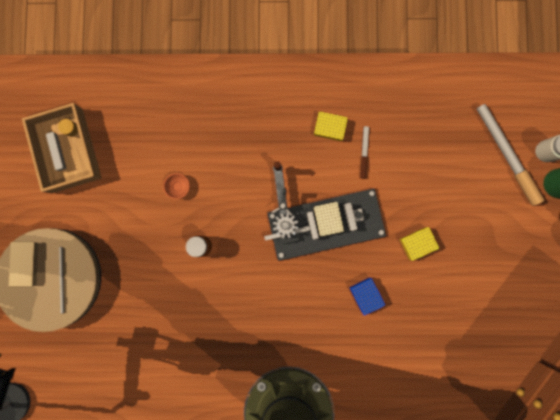

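View pics/scene0.png

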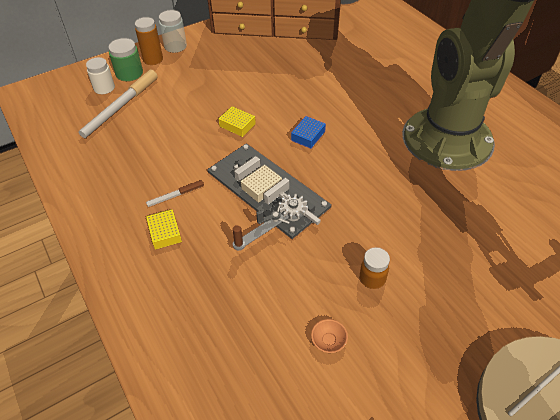

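The top view shows the clamp with its wheel at about (285,224), the handle going up to the post at (277,165), and the ceramic block at (328,218) between the jaws. The look-alikes are the yellow blocks (331,126) and (420,243) and the blue one (368,296). The pale honeycomb block between the jaws fits the description. I'll check that in an enlarged crop.

```bash
python3 - <<'E'
from h import *
a=cv2.imread("pics/top0.png")[150:270,255:395]; b=cv2.imread("pics/scene0.png")[135:265,200:340]
a=cv2.resize(a,None,fx=5,fy=5,interpolation=cv2.INTER_CUBIC);b=cv2.resize(b,None,fx=5,fy=5,interpolation=cv2.INTER_CUBIC)
cv2.imwrite("pics/c_top.png",a);cv2.imwrite("pics/c_sc.png",b[:600])
E
```

```text
(no output)
```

View pics/c_top.png

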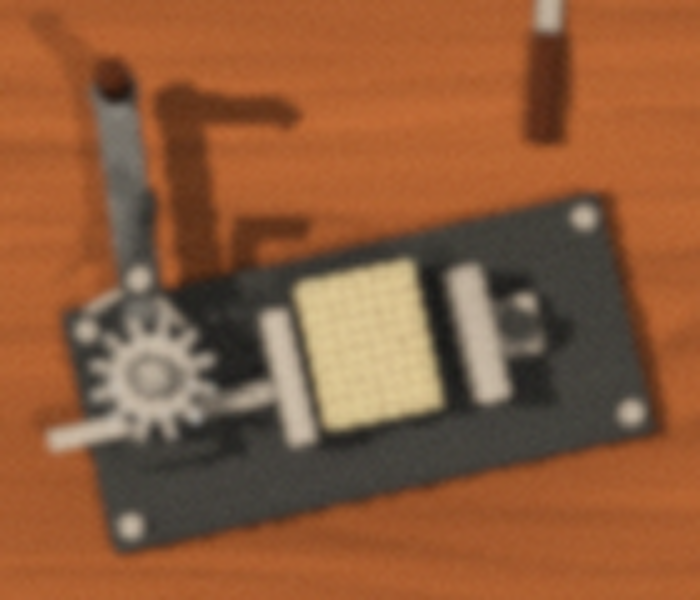

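View pics/c_sc.png

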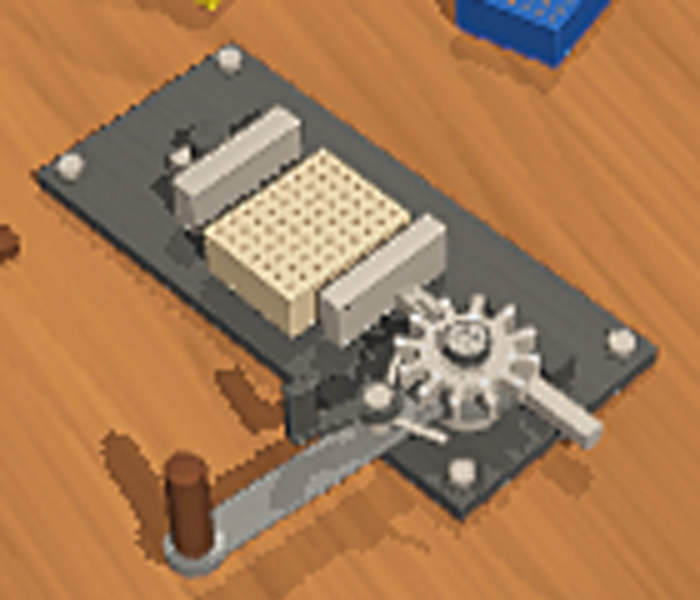

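The crops confirm it: the pale honeycomb block sits between the jaws. In the top image the post top is at (277.6,165), the axis cap at (285.4,225.2), the pivot at (282.6,205.6) and the paddle top at about (284.6,191.6). The paddle is on the block side, so the lever is set to loosen.

```bash
python3 - <<'E'
from h import *
im=vision.get_image("top");sc=vision.get_image("scene")
def tri(a,b):
    A=[];
    for i,uv in((im,a),(sc,b)):
        K=np.array([[i["fx"],0,i["cx"]],[0,i["fy"],i["cy"]],[0,0,1]]);P=K@np.array(i["extrinsics"])[:3];A.append(P)
    X=cv2.triangulatePoints(A[0],A[1],np.array(a,float),np.array(b,float))[:,0];return X[:3]/X[3]
T=lambda x,y:(255+x/5-.4,150+y/5-.4); S=lambda x,y:(200+x/5-.4,135+y/5-.4)
pts={"post":(T(113,75),S(186,468),.09),"axis":(T(153,376),S(466,338),.056),"pivot":(T(138,278),S(378,396),.056),"paddle":(T(147,206),S(300,380),.082),
"jawtopA":(T(275,312),S(335,295),.043),"scr1":(T(583,217),S(70,166),.015),"scr2":(T(630,412),S(229,57),.015),"scr3":(T(130,527),S(622,341),.015),"scr4":(T(87,330),S(462,471),.015)}
W={}
for k,(a,b,z) in pts.items():
    W[k]=back(im,a,z)
    print(k,"top",W[k][:2].round(4),"scene",back(sc,b,z)[:2].round(4),"tri",tri(a,b).round(4))
ax=W["axis"][:2]
for k in("post","pivot","paddle"): d=W[k][:2]-ax;print(k,np.hypot(*d).round(4),np.arctan2(d[1],d[0]).round(3))
for a,b in(("scr3","scr2"),("scr4","scr1")): d=W[a][:2]-W[b][:2];print("clamp yaw",np.arctan2(d[1],d[0])-np.pi/2, np.hypot(*d))
d=W["paddle"][:2]-W["pivot"][:2];print("lever",np.hypot(*d),np.arctan2(d[1],d[0]))
for n,uv,z in(("file",(365,150),.01),("jar",(196,246),.075),("dish",(178,186),.022),("yel",(331,126),.028)):print(n,back(im,uv,z)[:2].round(3))
E
```

```text
post top [0.6285 0.029 ] scene [0.6288 0.0325] tri [0.6282 0.0296 0.0865]
axis top [0.4817 0.0091] scene [0.481  0.0113] tri [0.4808 0.0097 0.0544]
pivot top [0.531  0.0168] scene [0.5303 0.0184] tri [0.5303 0.0173 0.0549]
paddle top [0.5647 0.0122] scene [0.5638 0.0118] tri [0.5643 0.0123 0.083 ]
jawtopA top [ 0.5148 -0.0528] scene [ 0.511 -0.051] tri [ 0.5126 -0.0513  0.0438]
scr1 top [ 0.5665 -0.215 ] scene [ 0.5649 -0.2129] tri [ 0.5653 -0.2144  0.014 ]
scr2 top [ 0.4649 -0.2382] scene [ 0.4629 -0.2375] tri [ 0.4638 -0.2373  0.0157]
scr3 top [0.4043 0.0211] scene [0.4033 0.0219] tri [0.4037 0.0216 0.0149]
scr4 top [0.5066 0.044 ] scene [0.5049 0.0455] tri [0.5055 0.0448 0.0147]
post 0.1482 0.134
pivot 0.0499 0.155
paddle 0.0831 0.036
clamp yaw 0.2293573850361832 0.2662624740076547
clamp yaw 0.22725249636243383 0.26586028259006556
lever 0.034057166304979944 -0.13793570229427135
file [ 0.681 -0.201]
jar [0.428 0.229]
dish [0.583 0.291]
yel [ 0.741 -0.11 ]
```

Request:
{"api": "jog_arm", "payload": {
  "increments": [
    {"tx":-30,"ty":-28,"wz":-0.085,"gripper":0},
    {"tx":-60,"ty":-57,"wz":-0.17,"gripper":0},
    {"tx":-90,"ty":-85,"wz":-0.255,"gripper":0},
    {"tx":-120,"ty":-114,"wz":-0.34,"gripper":0},
    {"tx":-150,"ty":-142,"wz":-0.42,"gripper":0}
  ],
  "grip_force": 10
}}

```text
validation failed for argument at $.in...
```

Request:
{"api": "jog_arm", "payload": {
  "increments": [
    {"tx":-30.0,"ty":-28.0,"tz":0.0,"wx":0.0,"wy":0.0,"wz":-0.085,"gripper":0.0},
    {"tx":-60.0,"ty":-57.0,"tz":0.0,"wx":0.0,"wy":0.0,"wz":-0.17,"gripper":0.0},
    {"tx":-90.0,"ty":-85.0,"tz":0.0,"wx":0.0,"wy":0.0,"wz":-0.255,"gripper":0.0},
    {"tx":-120.0,"ty":-114.0,"tz":0.0,"wx":0.0,"wy":0.0,"wz":-0.34,"gripper":0.0},
    {"tx":-150.0,"ty":-142.0,"tz":0.0,"wx":0.0,"wy":0.0,"wz":-0.42,"gripper":0.0}
  ],
  "grip_force": 10
}}

```text
time: 1.72
position: [0.2847, 0.4453, 0.2227]
tool_rot: [-0.229, 3.133, 0.001]
ft_force: [-0.3, 1.3, 0.3]
grip_width: 0.707
grip_force: 0.0
```

Request:
{"api": "jog_arm", "payload": {
  "increments": [
    {"tx":-16,"ty":-37,"tz":0,"wx":0,"wy":0,"wz":0,"gripper":0},
    {"tx":-32,"ty":-74,"tz":0,"wx":0,"wy":0,"wz":0,"gripper":0},
    {"tx":-48,"ty":-111,"tz":0,"wx":0,"wy":0,"wz":0,"gripper":0},
    {"tx":-64,"ty":-148,"tz":0,"wx":0,"wy":0,"wz":0,"gripper":0},
    {"tx":-80,"ty":-185,"tz":0,"wx":0,"wy":0,"wz":0,"gripper":0}
  ]
}}

```text
time: 2.13
position: [0.39, 0.2734, 0.223]
tool_rot: [-0.222, 3.133, 0.001]
ft_force: [1.5, 0.5, -0.6]
grip_width: 0.326
grip_force: 0.0
```

Request:
{"api": "jog_arm", "payload": {
  "increments": [
    {"tx":-16,"ty":-37,"tz":0,"wx":0,"wy":0,"wz":0,"gripper":0},
    {"tx":-32,"ty":-74,"tz":0,"wx":0,"wy":0,"wz":0,"gripper":0},
    {"tx":-48,"ty":-111,"tz":0,"wx":0,"wy":0,"wz":0,"gripper":0},
    {"tx":-64,"ty":-148,"tz":0,"wx":0,"wy":0,"wz":0,"gripper":0},
    {"tx":-80,"ty":-185,"tz":0,"wx":0,"wy":0,"wz":0,"gripper":0}
  ]
}}

```text
time: 2.55
position: [0.4953, 0.1015, 0.2231]
tool_rot: [-0.222, 3.133, 0.001]
ft_force: [1.2, 0.3, -0.3]
grip_width: 0.022
grip_force: 0.0
```

Request:
{"api": "jog_arm", "payload": {
  "increments": [
    {"tx":-14,"ty":-32,"tz":0,"wx":0,"wy":0,"wz":0,"gripper":0},
    {"tx":-28,"ty":-64,"tz":0,"wx":0,"wy":0,"wz":0,"gripper":0},
    {"tx":-42,"ty":-96,"tz":0,"wx":0,"wy":0,"wz":0,"gripper":0},
    {"tx":-56,"ty":-129,"tz":0,"wx":0,"wy":0,"wz":0,"gripper":0},
    {"tx":-56,"ty":-129,"tz":30,"wx":0,"wy":0,"wz":0,"gripper":0}
  ]
}}

```text
time: 2.97
position: [0.5743, -0.0255, 0.1982]
tool_rot: [-0.206, 3.122, -0.008]
ft_force: [1.2, -1.4, 1.0]
grip_width: 0.005
grip_force: 0.0
```

Request:
{"api": "jog_arm", "payload": {
  "increments": [
    {"tx":0,"ty":0,"tz":20,"wx":0,"wy":0,"wz":0,"gripper":0},
    {"tx":0,"ty":0,"tz":50,"wx":0,"wy":0,"wz":0,"gripper":0},
    {"tx":0,"ty":0,"tz":80,"wx":0,"wy":0,"wz":0,"gripper":0},
    {"tx":0,"ty":0,"tz":110,"wx":0,"wy":0,"wz":0,"gripper":0},
    {"tx":0,"ty":0,"tz":110,"wx":0,"wy":0,"wz":0,"gripper":0}
  ]
}}

```text
time: 3.38
position: [0.5635, -0.0163, 0.0769]
tool_rot: [0.221, -3.123, 0.001]
ft_force: [-1.4, 0.3, 0.1]
grip_width: 0.008
grip_force: 0.0
```

Request:
{"api": "jog_arm", "payload": {
  "increments": [
    {"tx":0,"ty":0,"tz":10,"wx":0,"wy":0,"wz":0,"gripper":0},
    {"tx":0,"ty":0,"tz":17,"wx":0,"wy":0,"wz":0,"gripper":0},
    {"tx":0,"ty":0,"tz":17,"wx":0,"wy":0,"wz":0,"gripper":0},
    {"tx":0,"ty":0,"tz":17,"wx":0,"wy":0,"wz":0,"gripper":0},
    {"tx":0,"ty":0,"tz":17,"wx":0,"wy":0,"wz":0,"gripper":0}
  ]
}}

```text
time: 3.8
position: [0.5692, -0.0165, 0.0669]
tool_rot: [-0.222, 3.131, 0.0]
ft_force: [0.5, -0.3, 0.1]
grip_width: 0.01
grip_force: 0.0
```

```bash
python3 - <<'E'
from h import *
a=vision.get_image("top")["color"][150:250,250:350]; b=vision.get_image("scene")["color"][170:270,210:310]
cv2.imwrite("pics/p1.png",np.hstack([cv2.resize(i,(400,400),interpolation=cv2.INTER_CUBIC) for i in(a,b)]))
s=ctrl.get_state();print(s["position"],s["tool_rot"],s["ft_force"])
E
```

```text
[ 0.56896236 -0.01645626  0.06671308] [-2.21483033e-01  3.13172080e+00  4.57795428e-04] [-0.06504799 -0.23244997 -0.10734349]
```

View pics/p1.png

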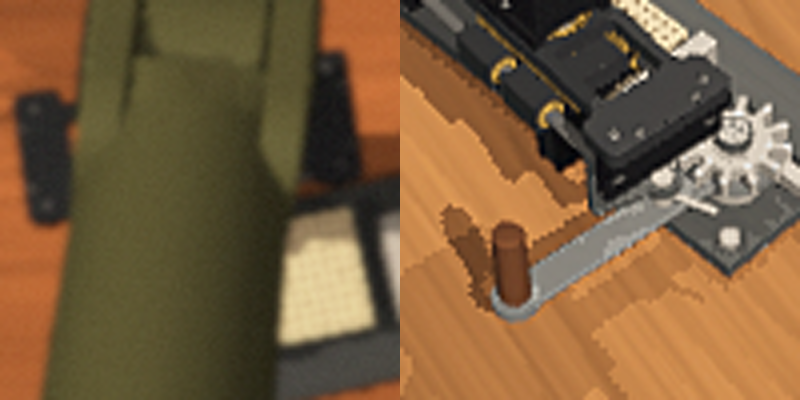

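The arm covers the paddle in the top view. In the scene view the closed fingers stand on the block side of the lever and touch nothing, with the force near 0. Now I'll push the paddle counterclockwise (tool +y).

Request:
{"api": "jog_arm", "payload": {
  "increments": [
    {"tx":0,"ty":3,"tz":4,"wx":0,"wy":0,"wz":0,"gripper":0},
    {"tx":0,"ty":7,"tz":4,"wx":0,"wy":0,"wz":0,"gripper":0},
    {"tx":0,"ty":11,"tz":4,"wx":0,"wy":0,"wz":0,"gripper":0},
    {"tx":0,"ty":14,"tz":4,"wx":0,"wy":0,"wz":0,"gripper":0},
    {"tx":0,"ty":17,"tz":4,"wx":0,"wy":0,"wz":0,"gripper":0}
  ]
}}

```text
time: 4.32
position: [0.5663, 0.0001, 0.0617]
tool_rot: [-0.222, 3.132, -0.002]
ft_force: [2.1, -1.3, 0.2]
grip_width: 0.006
grip_force: 1.3
```

Request:
{"api": "jog_arm", "payload": {
  "increments": [
    {"tx":0,"ty":3,"tz":0,"wx":0,"wy":0,"wz":0,"gripper":0},
    {"tx":0,"ty":6,"tz":0,"wx":0,"wy":0,"wz":0,"gripper":0},
    {"tx":0,"ty":8,"tz":0,"wx":0,"wy":0,"wz":0,"gripper":0},
    {"tx":0,"ty":10,"tz":0,"wx":0,"wy":0,"wz":0,"gripper":0},
    {"tx":0,"ty":12,"tz":0,"wx":0,"wy":0,"wz":0,"gripper":0}
  ]
}}

```text
time: 4.73
position: [0.5647, 0.012, 0.0619]
tool_rot: [-0.221, 3.132, -0.001]
ft_force: [2.3, -2.9, 0.1]
grip_width: 0.003
grip_force: 1.5
```

Request:
{"api": "jog_arm", "payload": {
  "increments": [
    {"tx":0,"ty":1,"tz":0,"wx":0,"wy":0,"wz":0,"gripper":0},
    {"tx":0,"ty":2,"tz":0,"wx":0,"wy":0,"wz":0,"gripper":0},
    {"tx":0,"ty":3,"tz":0,"wx":0,"wy":0,"wz":0,"gripper":0},
    {"tx":0,"ty":3,"tz":0,"wx":0,"wy":0,"wz":0,"gripper":0},
    {"tx":0,"ty":3,"tz":0,"wx":0,"wy":0,"wz":0,"gripper":0}
  ]
}}

```text
time: 5.15
position: [0.5635, 0.0153, 0.0616]
tool_rot: [0.222, -3.134, -0.0]
ft_force: [1.6, -2.3, 0.6]
grip_width: 0.003
grip_force: 1.3
```

Request:
{"api": "jog_arm", "payload": {
  "increments": [
    {"tx":0,"ty":1,"tz":0,"wx":0,"wy":0,"wz":0,"gripper":0},
    {"tx":0,"ty":2,"tz":0,"wx":0,"wy":0,"wz":0,"gripper":0},
    {"tx":0,"ty":3,"tz":0,"wx":0,"wy":0,"wz":0,"gripper":0},
    {"tx":0,"ty":3,"tz":0,"wx":0,"wy":0,"wz":0,"gripper":0},
    {"tx":0,"ty":3,"tz":0,"wx":0,"wy":0,"wz":0,"gripper":0}
  ]
}}

```text
time: 5.57
position: [0.563, 0.0177, 0.0615]
tool_rot: [0.221, -3.133, 0.001]
ft_force: [1.0, -5.1, 2.2]
grip_width: 0.007
grip_force: 2.2
```

Request:
{"api": "jog_arm", "payload": {
  "increments": [
    {"tx":0,"ty":1,"tz":0,"wx":0,"wy":0,"wz":0,"gripper":0},
    {"tx":0,"ty":2,"tz":0,"wx":0,"wy":0,"wz":0,"gripper":0},
    {"tx":0,"ty":2,"tz":0,"wx":0,"wy":0,"wz":0,"gripper":0},
    {"tx":0,"ty":2,"tz":0,"wx":0,"wy":0,"wz":0,"gripper":0},
    {"tx":0,"ty":2,"tz":0,"wx":0,"wy":0,"wz":0,"gripper":0}
  ]
}}

```text
time: 5.98
position: [0.5625, 0.0201, 0.0615]
tool_rot: [0.222, -3.133, -0.0]
ft_force: [0.3, -4.4, 2.9]
grip_width: 0.003
grip_force: 2.2
```

Request:
{"api": "jog_arm", "payload": {
  "increments": [
    {"tx":0,"ty":-10,"tz":0,"wx":0,"wy":0,"wz":0,"gripper":0},
    {"tx":0,"ty":-20,"tz":0,"wx":0,"wy":0,"wz":0,"gripper":0},
    {"tx":0,"ty":-20,"tz":-35,"wx":0,"wy":0,"wz":0,"gripper":0},
    {"tx":-20,"ty":-10,"tz":-65,"wx":0,"wy":0,"wz":0,"gripper":0.35},
    {"tx":-50,"ty":-10,"tz":-75,"wx":0,"wy":0,"wz":0,"gripper":0.35}
  ]
}}

```text
time: 6.4
position: [0.6146, 0.0186, 0.1408]
tool_rot: [-0.221, 3.13, 0.007]
ft_force: [1.2, 0.3, 0.8]
grip_width: 0.084
grip_force: 0.0
```

```bash
python3 - <<'E'
from h import *
for i in range(6): b=vision.get_image("scene")["color"]
cv2.imwrite("pics/p2.png",cv2.resize(b[135:265,200:340],None,fx=5,fy=5,interpolation=cv2.INTER_CUBIC)[:600])
print([(n,d["bbox"],d["conf"]) for n in("post_top","paddle_top","lever_pivot") for d in vision.spot_in("scene",n)[:2]])
s=ctrl.get_state();print(s["position"],s["tool_rot"],s["ft_force"],s["grip_width"])
E
```

```text
[('post_top', [230.7, 211.4, 298.6, 249.6], 0.79), ('post_top', [360.6, 247.3, 386.6, 290.5], 0.62), ('paddle_top', [266.5, 208.0, 293.2, 232.1], 0.5), ('paddle_top', [234.3, 214.3, 300.8, 253.0], 0.33), ('lever_pivot', [233.0, 211.4, 302.2, 250.9], 0.88), ('lever_pivot', [231.9, 146.9, 330.6, 252.2], 0.57)]
[0.61262861 0.01687566 0.13570116] [ 2.20558014e-01 -3.13203214e+00 -5.85538289e-04] [-0.16570288 -0.18034183 -0.39471409] 0.3416171458250151
```

View pics/p2.png

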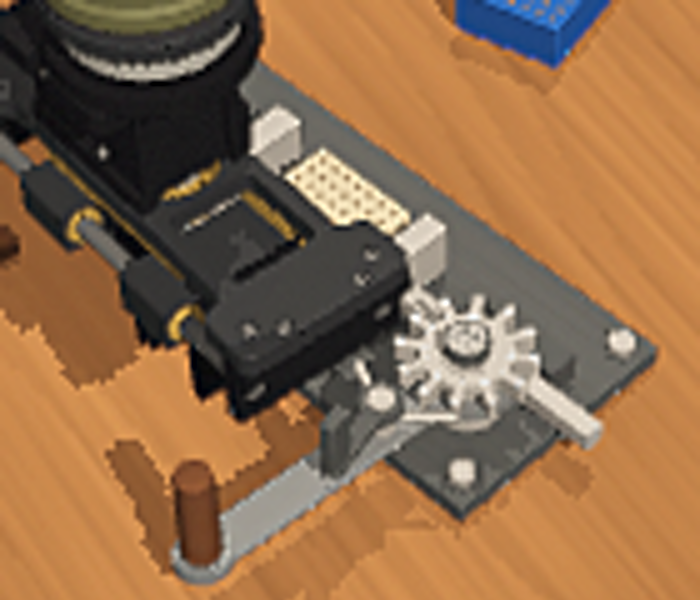

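The lever is flipped: the paddle top is now near crop (345,410), on the counterclockwise side. The post top is at crop (194,475). Next I'll check the angles.

```bash
python3 - <<'E'
from h import *
sc=vision.get_image("scene")
S=lambda x,y:(200+x/5-.4,135+y/5-.4)
ax=np.array([.481,.0095])
P={k:back(sc,S(*c),z)[:2] for k,c,z in(("post",(194,474),.09),("pivot",(380,397),.056),("pad",(345,408),.082))}
print(P)
a=P["post"]-ax;th=np.arctan2(a[1],a[0]);l=P["pad"]-P["pivot"];print(th,np.hypot(*a),np.arctan2(l[1],l[0])-th,np.hypot(*l))
E
```

```text
{'post': array([0.6274994 , 0.03691742]), 'pivot': array([0.52989167, 0.01933988]), 'pad': array([0.55562169, 0.03480244])}
0.18501016834958525 0.14904291060162939 0.3561106529649406 0.030018742075177
```

Request:
{"api": "jog_arm", "payload": {
  "increments": [
    {"tx":-18,"ty":15,"tz":0,"wx":0,"wy":0,"wz":-0.03,"gripper":0.55},
    {"tx":-18,"ty":15,"tz":10,"wx":0,"wy":0,"wz":-0.03,"gripper":0.55},
    {"tx":-18,"ty":15,"tz":25,"wx":0,"wy":0,"wz":-0.03,"gripper":0.55},
    {"tx":-18,"ty":15,"tz":40,"wx":0,"wy":0,"wz":-0.03,"gripper":0.55},
    {"tx":-18,"ty":15,"tz":55,"wx":0,"wy":0,"wz":-0.03,"gripper":0.55}
  ]
}}

```text
time: 7.32
position: [0.6291, 0.0348, 0.0806]
tool_rot: [0.269, -3.13, -0.0]
ft_force: [-0.5, -0.3, -0.9]
grip_width: 0.538
grip_force: 0.0
```

Request:
{"api": "jog_arm", "payload": {
  "increments": [
    {"tx":0,"ty":0,"tz":15,"wx":0,"wy":0,"wz":0,"gripper":0.55},
    {"tx":0,"ty":0,"tz":30,"wx":0,"wy":0,"wz":0,"gripper":0.55},
    {"tx":0,"ty":0,"tz":30,"wx":0,"wy":0,"wz":0,"gripper":0.3},
    {"tx":0,"ty":0,"tz":30,"wx":0,"wy":0,"wz":0,"gripper":0.0},
    {"tx":0,"ty":0,"tz":30,"wx":0,"wy":0,"wz":0,"gripper":0.0}
  ],
  "grip_force": 12
}}

```text
time: 7.73
position: [0.6299, 0.0346, 0.0523]
tool_rot: [-0.268, 3.129, 0.0]
ft_force: [0.0, -0.6, 0.1]
grip_width: 0.401
grip_force: 0.0
```

Request:
{"api": "jog_arm", "payload": {
  "increments": [
    {"tx":0,"ty":0,"tz":0,"wx":0,"wy":0,"wz":0,"gripper":0},
    {"tx":0,"ty":0,"tz":0,"wx":0,"wy":0,"wz":0,"gripper":0},
    {"tx":0,"ty":0,"tz":0,"wx":0,"wy":0,"wz":0,"gripper":0},
    {"tx":0,"ty":0,"tz":0,"wx":0,"wy":0,"wz":0,"gripper":0},
    {"tx":0,"ty":0,"tz":0,"wx":0,"wy":0,"wz":0,"gripper":0}
  ]
}}

```text
time: 8.15
position: [0.6303, 0.0351, 0.0526]
tool_rot: [-0.269, 3.128, 0.001]
ft_force: [-0.1, 1.6, 3.5]
grip_width: 0.207
grip_force: 12.0
```

Request:
{"api": "jog_arm", "payload": {
  "increments": [
    {"tx":0.2,"ty":-9,"tz":0,"wx":0,"wy":0,"wz":0.06,"gripper":0},
    {"tx":1.1,"ty":-18,"tz":0,"wx":0,"wy":0,"wz":0.12,"gripper":0},
    {"tx":2.4,"ty":-27,"tz":0,"wx":0,"wy":0,"wz":0.18,"gripper":0},
    {"tx":4.3,"ty":-35.9,"tz":0,"wx":0,"wy":0,"wz":0.24,"gripper":0},
    {"tx":6.7,"ty":-44.6,"tz":0,"wx":0,"wy":0,"wz":0.3,"gripper":0}
  ]
}}

```text
time: 8.57
position: [0.6311, -0.0095, 0.0526]
tool_rot: [0.205, 3.134, 0.003]
ft_force: [-1.4, 2.7, 6.2]
grip_width: 0.2
grip_force: 12.0
```

Request:
{"api": "jog_arm", "payload": {
  "increments": [
    {"tx":0.2,"ty":-8,"tz":0,"wx":0,"wy":0,"wz":0.053,"gripper":0},
    {"tx":0.9,"ty":-16,"tz":0,"wx":0,"wy":0,"wz":0.106,"gripper":0},
    {"tx":2,"ty":-24,"tz":0,"wx":0,"wy":0,"wz":0.159,"gripper":0},
    {"tx":3.4,"ty":-31.7,"tz":0,"wx":0,"wy":0,"wz":0.212,"gripper":0},
    {"tx":5,"ty":-38.5,"tz":0,"wx":0,"wy":0,"wz":0.26,"gripper":0}
  ]
}}

```text
time: 8.98
position: [0.6212, -0.0473, 0.0526]
tool_rot: [0.609, 3.081, 0.003]
ft_force: [-0.7, 2.7, 5.4]
grip_width: 0.201
grip_force: 12.0
```

Request:
{"api": "jog_arm", "payload": {
  "increments": [
    {"tx":0.3,"ty":9,"tz":0,"wx":0,"wy":0,"wz":-0.06,"gripper":0},
    {"tx":1.1,"ty":18,"tz":0,"wx":0,"wy":0,"wz":-0.12,"gripper":0},
    {"tx":2.4,"ty":27,"tz":0,"wx":0,"wy":0,"wz":-0.18,"gripper":0},
    {"tx":4.3,"ty":35.9,"tz":0,"wx":0,"wy":0,"wz":-0.24,"gripper":0},
    {"tx":6.7,"ty":44.6,"tz":0,"wx":0,"wy":0,"wz":-0.3,"gripper":0}
  ]
}}

```text
time: 9.4
position: [0.6315, -0.0055, 0.0526]
tool_rot: [0.137, 3.138, -0.002]
ft_force: [-1.6, -1.0, 5.7]
grip_width: 0.203
grip_force: 12.0
```

Request:
{"api": "jog_arm", "payload": {
  "increments": [
    {"tx":0.2,"ty":6,"tz":0,"wx":0,"wy":0,"wz":-0.04,"gripper":0},
    {"tx":0.5,"ty":12,"tz":0,"wx":0,"wy":0,"wz":-0.08,"gripper":0},
    {"tx":1.1,"ty":18,"tz":0,"wx":0,"wy":0,"wz":-0.12,"gripper":0},
    {"tx":1.9,"ty":24,"tz":0,"wx":0,"wy":0,"wz":-0.16,"gripper":0},
    {"tx":3,"ty":30,"tz":0,"wx":0,"wy":0,"wz":-0.2,"gripper":0}
  ]
}}

```text
time: 9.82
position: [0.6316, 0.0245, 0.0526]
tool_rot: [-0.176, 3.135, -0.002]
ft_force: [-1.6, -2.1, 5.5]
grip_width: 0.203
grip_force: 12.0
```

Request:
{"api": "jog_arm", "payload": {
  "increments": [
    {"tx":0.2,"ty":6,"tz":0,"wx":0,"wy":0,"wz":-0.04,"gripper":0},
    {"tx":0.5,"ty":12,"tz":0,"wx":0,"wy":0,"wz":-0.08,"gripper":0},
    {"tx":1.1,"ty":18,"tz":0,"wx":0,"wy":0,"wz":-0.12,"gripper":0},
    {"tx":1.9,"ty":24,"tz":0,"wx":0,"wy":0,"wz":-0.16,"gripper":0},
    {"tx":3,"ty":30,"tz":0,"wx":0,"wy":0,"wz":-0.2,"gripper":0}
  ]
}}

```text
time: 10.23
position: [0.6263, 0.0521, 0.0526]
tool_rot: [-0.485, 3.101, -0.006]
ft_force: [1.8, -5.6, 1.9]
grip_width: 0.204
grip_force: 12.0
```

```bash
python3 - <<'E'
from h import *
b=vision.get_image("scene")["color"]
cv2.imwrite("pics/p3.png",cv2.resize(b[135:265,200:340],None,fx=5,fy=5,interpolation=cv2.INTER_CUBIC)[:600])
s=ctrl.get_state();print(s["position"],s["tool_rot"],s["ft_force"],s["grip_width"])
E
```

```text
[0.62577765 0.05397916 0.05255863] [-0.49105994  3.1006296  -0.00421062] [ 0.81456987 -3.70064133  3.88841815] 0.2034223317506866
```

View pics/p3.png

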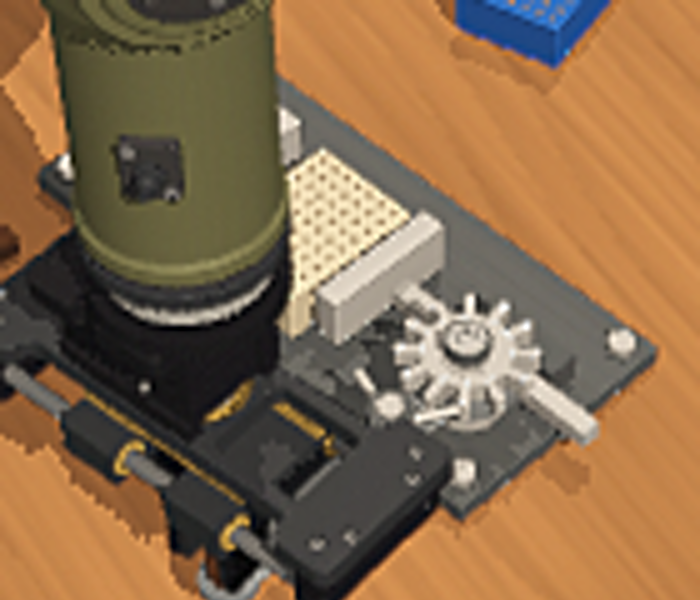

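The jaw has started moving: the drive force is about 5.6 N and the wheel turns with the handle. I'll continue the stroke.

Request:
{"api": "jog_arm", "payload": {
  "increments": [
    {"tx":0.2,"ty":6,"tz":0,"wx":0,"wy":0,"wz":-0.04,"gripper":0},
    {"tx":0.5,"ty":12,"tz":0,"wx":0,"wy":0,"wz":-0.08,"gripper":0},
    {"tx":1.1,"ty":18,"tz":0,"wx":0,"wy":0,"wz":-0.12,"gripper":0},
    {"tx":1.9,"ty":24,"tz":0,"wx":0,"wy":0,"wz":-0.16,"gripper":0},
    {"tx":3,"ty":30,"tz":0,"wx":0,"wy":0,"wz":-0.2,"gripper":0}
  ]
}}

```text
time: 10.7
position: [0.615, 0.0805, 0.0526]
tool_rot: [-0.792, 3.036, -0.006]
ft_force: [4.5, -4.5, 1.9]
grip_width: 0.201
grip_force: 12.0
```

Request:
{"api": "jog_arm", "payload": {
  "increments": [
    {"tx":0.2,"ty":6,"tz":0,"wx":0,"wy":0,"wz":-0.04,"gripper":0},
    {"tx":0.5,"ty":12,"tz":0,"wx":0,"wy":0,"wz":-0.08,"gripper":0},
    {"tx":1.1,"ty":18,"tz":0,"wx":0,"wy":0,"wz":-0.12,"gripper":0},
    {"tx":1.9,"ty":24,"tz":0,"wx":0,"wy":0,"wz":-0.16,"gripper":0},
    {"tx":3,"ty":30,"tz":0,"wx":0,"wy":0,"wz":-0.2,"gripper":0}
  ]
}}

```text
time: 11.12
position: [0.5982, 0.106, 0.0526]
tool_rot: [-1.091, 2.94, -0.005]
ft_force: [6.3, -2.4, 0.0]
grip_width: 0.207
grip_force: 12.0
```

Request:
{"api": "jog_arm", "payload": {
  "increments": [
    {"tx":0.1,"ty":4.5,"tz":0,"wx":0,"wy":0,"wz":-0.03,"gripper":0},
    {"tx":0.3,"ty":9,"tz":0,"wx":0,"wy":0,"wz":-0.06,"gripper":0},
    {"tx":0.6,"ty":13.6,"tz":0,"wx":0,"wy":0,"wz":-0.09,"gripper":0},
    {"tx":1.1,"ty":18.1,"tz":0,"wx":0,"wy":0,"wz":-0.12,"gripper":0},
    {"tx":1.7,"ty":22.6,"tz":0,"wx":0,"wy":0,"wz":-0.15,"gripper":0}
  ]
}}

```text
time: 11.53
position: [0.5824, 0.1229, 0.0526]
tool_rot: [-1.308, 2.85, -0.005]
ft_force: [5.3, -1.4, -0.9]
grip_width: 0.199
grip_force: 12.0
```

Request:
{"api": "jog_arm", "payload": {
  "increments": [
    {"tx":0.2,"ty":-9,"tz":0,"wx":0,"wy":0,"wz":0.06,"gripper":0},
    {"tx":1.1,"ty":-18,"tz":0,"wx":0,"wy":0,"wz":0.12,"gripper":0},
    {"tx":2.4,"ty":-27,"tz":0,"wx":0,"wy":0,"wz":0.18,"gripper":0},
    {"tx":4.3,"ty":-35.9,"tz":0,"wx":0,"wy":0,"wz":0.24,"gripper":0},
    {"tx":6.7,"ty":-44.6,"tz":0,"wx":0,"wy":0,"wz":0.3,"gripper":0}
  ]
}}

```text
time: 11.95
position: [0.6093, 0.0904, 0.0525]
tool_rot: [-0.866, 3.019, 0.002]
ft_force: [-2.1, 0.9, 6.1]
grip_width: 0.205
grip_force: 12.0
```

Request:
{"api": "jog_arm", "payload": {
  "increments": [
    {"tx":0.2,"ty":-9,"tz":0,"wx":0,"wy":0,"wz":0.06,"gripper":0},
    {"tx":1.1,"ty":-18,"tz":0,"wx":0,"wy":0,"wz":0.12,"gripper":0},
    {"tx":2.4,"ty":-27,"tz":0,"wx":0,"wy":0,"wz":0.18,"gripper":0},
    {"tx":4.3,"ty":-35.9,"tz":0,"wx":0,"wy":0,"wz":0.24,"gripper":0},
    {"tx":6.7,"ty":-44.6,"tz":0,"wx":0,"wy":0,"wz":0.3,"gripper":0}
  ]
}}

```text
time: 12.37
position: [0.6272, 0.0488, 0.0525]
tool_rot: [-0.405, 3.115, 0.002]
ft_force: [-2.4, 2.0, 6.6]
grip_width: 0.204
grip_force: 12.0
```

Request:
{"api": "jog_arm", "payload": {
  "increments": [
    {"tx":0.2,"ty":-9,"tz":0,"wx":0,"wy":0,"wz":0.06,"gripper":0},
    {"tx":1.1,"ty":-18,"tz":0,"wx":0,"wy":0,"wz":0.12,"gripper":0},
    {"tx":2.4,"ty":-27,"tz":0,"wx":0,"wy":0,"wz":0.18,"gripper":0},
    {"tx":4.3,"ty":-35.9,"tz":0,"wx":0,"wy":0,"wz":0.24,"gripper":0},
    {"tx":6.7,"ty":-44.6,"tz":0,"wx":0,"wy":0,"wz":0.3,"gripper":0}
  ]
}}

```text
time: 12.78
position: [0.6321, 0.0042, 0.0525]
tool_rot: [0.065, 3.141, 0.002]
ft_force: [-2.9, 1.4, 6.5]
grip_width: 0.203
grip_force: 12.0
```

Request:
{"api": "jog_arm", "payload": {
  "increments": [
    {"tx":0.2,"ty":-8,"tz":0,"wx":0,"wy":0,"wz":0.053,"gripper":0},
    {"tx":0.9,"ty":-16,"tz":0,"wx":0,"wy":0,"wz":0.106,"gripper":0},
    {"tx":2,"ty":-24,"tz":0,"wx":0,"wy":0,"wz":0.159,"gripper":0},
    {"tx":3.4,"ty":-31.7,"tz":0,"wx":0,"wy":0,"wz":0.212,"gripper":0},
    {"tx":5,"ty":-38.5,"tz":0,"wx":0,"wy":0,"wz":0.26,"gripper":0}
  ]
}}

```text
time: 13.2
position: [0.6257, -0.0342, 0.0525]
tool_rot: [0.471, 3.106, 0.003]
ft_force: [-2.2, 2.7, 6.0]
grip_width: 0.205
grip_force: 12.0
```

Request:
{"api": "jog_arm", "payload": {
  "increments": [
    {"tx":0.2,"ty":6,"tz":0,"wx":0,"wy":0,"wz":-0.04,"gripper":0},
    {"tx":0.5,"ty":12,"tz":0,"wx":0,"wy":0,"wz":-0.08,"gripper":0},
    {"tx":1.1,"ty":18,"tz":0,"wx":0,"wy":0,"wz":-0.12,"gripper":0},
    {"tx":1.5,"ty":21,"tz":0,"wx":0,"wy":0,"wz":-0.14,"gripper":0},
    {"tx":1.9,"ty":24,"tz":0,"wx":0,"wy":0,"wz":-0.16,"gripper":0}
  ]
}}

```text
time: 13.62
position: [0.6303, -0.0143, 0.0525]
tool_rot: [-0.22, -3.133, 0.005]
ft_force: [-1.9, -5.2, 7.4]
grip_width: 0.201
grip_force: 12.0
```

Request:
{"api": "jog_arm", "payload": {
  "increments": [
    {"tx":0,"ty":3,"tz":0,"wx":0,"wy":0,"wz":-0.02,"gripper":0},
    {"tx":0.1,"ty":6,"tz":0,"wx":0,"wy":0,"wz":-0.04,"gripper":0},
    {"tx":0.3,"ty":9,"tz":0,"wx":0,"wy":0,"wz":-0.06,"gripper":0},
    {"tx":0.5,"ty":12,"tz":0,"wx":0,"wy":0,"wz":-0.08,"gripper":0},
    {"tx":0.8,"ty":15,"tz":0,"wx":0,"wy":0,"wz":-0.1,"gripper":0}
  ]
}}

```text
time: 14.03
position: [0.6319, 0.0003, 0.0525]
tool_rot: [0.064, 3.141, -0.005]
ft_force: [-1.6, -5.3, 4.8]
grip_width: 0.203
grip_force: 12.0
```

```bash
python3 - <<'E'
from h import *
b=vision.get_image("scene")["color"];t=vision.get_image("top")["color"]
cv2.imwrite("pics/p4.png",np.hstack([cv2.resize(t[180:260,290:370],(400,400),interpolation=cv2.INTER_CUBIC),cv2.resize(b[140:220,225:305],(400,400),interpolation=cv2.INTER_CUBIC)]))
s=ctrl.get_state();print(s["position"],s["ft_force"])
E
```

```text
[0.63196241 0.00128171 0.05251572] [-2.13337095 -2.9272571   6.29400344]
```

View pics/p4.png

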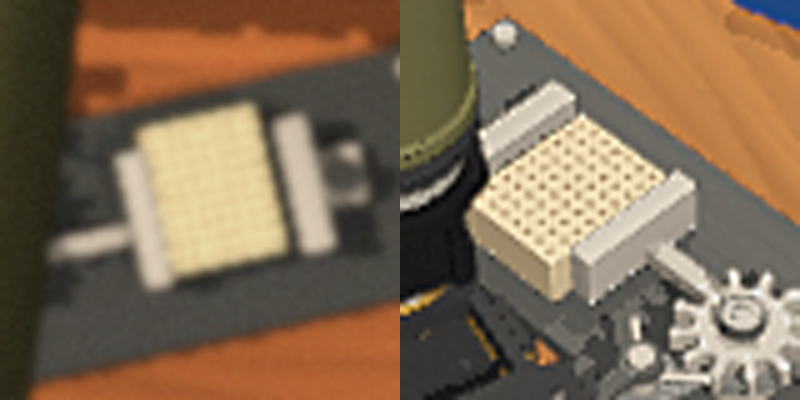

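The jaw has met the block, and about 20 crop px (4 image px, roughly 9 mm) remain to the stop. That is about 0.45 rad.

Request:
{"api": "jog_arm", "payload": {
  "increments": [
    {"tx":0.1,"ty":5,"tz":0,"wx":0,"wy":0,"wz":-0.033,"gripper":0},
    {"tx":0.3,"ty":10,"tz":0,"wx":0,"wy":0,"wz":-0.066,"gripper":0},
    {"tx":0.7,"ty":15,"tz":0,"wx":0,"wy":0,"wz":-0.1,"gripper":0},
    {"tx":1.3,"ty":20,"tz":0,"wx":0,"wy":0,"wz":-0.133,"gripper":0},
    {"tx":2,"ty":25,"tz":0,"wx":0,"wy":0,"wz":-0.166,"gripper":0}
  ]
}}

```text
time: 14.55
position: [0.6314, 0.0252, 0.0525]
tool_rot: [-0.197, 3.135, -0.006]
ft_force: [-0.6, -5.0, 4.4]
grip_width: 0.204
grip_force: 12.0
```

Request:
{"api": "jog_arm", "payload": {
  "increments": [
    {"tx":0,"ty":3,"tz":0,"wx":0,"wy":0,"wz":-0.02,"gripper":0},
    {"tx":0.1,"ty":6,"tz":0,"wx":0,"wy":0,"wz":-0.04,"gripper":0},
    {"tx":0.3,"ty":9,"tz":0,"wx":0,"wy":0,"wz":-0.06,"gripper":0},
    {"tx":0.5,"ty":12,"tz":0,"wx":0,"wy":0,"wz":-0.08,"gripper":0},
    {"tx":0.8,"ty":15,"tz":0,"wx":0,"wy":0,"wz":-0.1,"gripper":0}
  ]
}}

```text
time: 14.97
position: [0.6291, 0.0401, 0.0525]
tool_rot: [-0.353, 3.12, -0.006]
ft_force: [0.6, -5.4, 4.1]
grip_width: 0.207
grip_force: 12.0
```

Request:
{"api": "jog_arm", "payload": {
  "increments": [
    {"tx":0,"ty":2.5,"tz":0,"wx":0,"wy":0,"wz":-0.0165,"gripper":0},
    {"tx":0.1,"ty":5,"tz":0,"wx":0,"wy":0,"wz":-0.033,"gripper":0},
    {"tx":0.2,"ty":7.5,"tz":0,"wx":0,"wy":0,"wz":-0.05,"gripper":0},
    {"tx":0.3,"ty":10,"tz":0,"wx":0,"wy":0,"wz":-0.066,"gripper":0},
    {"tx":0.5,"ty":12.5,"tz":0,"wx":0,"wy":0,"wz":-0.083,"gripper":0}
  ]
}}

```text
time: 15.38
position: [0.6262, 0.0522, 0.0525]
tool_rot: [-0.481, 3.102, -0.006]
ft_force: [1.5, -5.5, 3.3]
grip_width: 0.201
grip_force: 12.0
```

Request:
{"api": "jog_arm", "payload": {
  "increments": [
    {"tx":0,"ty":2,"tz":0,"wx":0,"wy":0,"wz":-0.013,"gripper":0},
    {"tx":0,"ty":4,"tz":0,"wx":0,"wy":0,"wz":-0.026,"gripper":0},
    {"tx":0.1,"ty":6,"tz":0,"wx":0,"wy":0,"wz":-0.04,"gripper":0},
    {"tx":0.2,"ty":8,"tz":0,"wx":0,"wy":0,"wz":-0.053,"gripper":0},
    {"tx":0.3,"ty":10,"tz":0,"wx":0,"wy":0,"wz":-0.066,"gripper":0}
  ]
}}

```text
time: 15.8
position: [0.623, 0.062, 0.0525]
tool_rot: [-0.584, 3.084, -0.005]
ft_force: [2.0, -5.0, 2.7]
grip_width: 0.201
grip_force: 12.0
```

Request:
{"api": "jog_arm", "payload": {
  "increments": [
    {"tx":0,"ty":2,"tz":0,"wx":0,"wy":0,"wz":-0.013,"gripper":0},
    {"tx":0,"ty":4,"tz":0,"wx":0,"wy":0,"wz":-0.026,"gripper":0},
    {"tx":0.1,"ty":6,"tz":0,"wx":0,"wy":0,"wz":-0.04,"gripper":0},
    {"tx":0.2,"ty":8,"tz":0,"wx":0,"wy":0,"wz":-0.053,"gripper":0},
    {"tx":0.3,"ty":10,"tz":0,"wx":0,"wy":0,"wz":-0.066,"gripper":0}
  ]
}}

```text
time: 16.22
position: [0.6199, 0.0696, 0.0525]
tool_rot: [-0.684, 3.063, -0.009]
ft_force: [4.4, -8.2, 0.9]
grip_width: 0.2
grip_force: 12.0
```

Request:
{"api": "jog_arm", "payload": {
  "increments": [
    {"tx":0,"ty":0,"tz":0,"wx":0,"wy":0,"wz":0,"gripper":0},
    {"tx":0,"ty":0,"tz":0,"wx":0,"wy":0,"wz":0,"gripper":0},
    {"tx":0,"ty":0,"tz":0,"wx":0,"wy":0,"wz":0,"gripper":0},
    {"tx":0,"ty":0,"tz":0,"wx":0,"wy":0,"wz":0,"gripper":0},
    {"tx":0,"ty":0,"tz":0,"wx":0,"wy":0,"wz":0,"gripper":0}
  ]
}}

```text
time: 16.63
position: [0.6197, 0.0699, 0.0525]
tool_rot: [-0.683, 3.063, -0.008]
ft_force: [3.2, -6.8, 2.1]
grip_width: 0.197
grip_force: 12.0
```

Request:
{"api": "jog_arm", "payload": {
  "increments": [
    {"tx":0,"ty":0.3,"tz":0,"wx":0,"wy":0,"wz":-0.002,"gripper":0},
    {"tx":0,"ty":0.6,"tz":0,"wx":0,"wy":0,"wz":-0.004,"gripper":0},
    {"tx":0,"ty":0.9,"tz":0,"wx":0,"wy":0,"wz":-0.006,"gripper":0},
    {"tx":0,"ty":1.2,"tz":0,"wx":0,"wy":0,"wz":-0.008,"gripper":0},
    {"tx":0,"ty":1.5,"tz":0,"wx":0,"wy":0,"wz":-0.01,"gripper":0}
  ]
}}

```text
time: 17.05
position: [0.6194, 0.0706, 0.0525]
tool_rot: [-0.698, 3.059, -0.009]
ft_force: [4.7, -7.8, 1.1]
grip_width: 0.198
grip_force: 12.0
```

Request:
{"api": "jog_arm", "payload": {
  "increments": [
    {"tx":0,"ty":-0.5,"tz":0,"wx":0,"wy":0,"wz":0,"gripper":0.3},
    {"tx":0,"ty":-1,"tz":0,"wx":0,"wy":0,"wz":0,"gripper":0.45},
    {"tx":0,"ty":-1,"tz":0,"wx":0,"wy":0,"wz":0,"gripper":0.5},
    {"tx":0,"ty":-1,"tz":0,"wx":0,"wy":0,"wz":0,"gripper":0.5},
    {"tx":0,"ty":-1,"tz":0,"wx":0,"wy":0,"wz":0,"gripper":0.5}
  ]
}}

```text
time: 17.47
position: [0.6168, 0.0753, 0.0512]
tool_rot: [0.705, -3.061, -0.001]
ft_force: [0.3, -0.6, 1.3]
grip_width: 0.462
grip_force: 0.7
```

Request:
{"api": "jog_arm", "payload": {
  "increments": [
    {"tx":0,"ty":-1,"tz":-8,"wx":0,"wy":0,"wz":0,"gripper":0.5},
    {"tx":0,"ty":-1,"tz":-24,"wx":0,"wy":0,"wz":0,"gripper":0.5},
    {"tx":0,"ty":-1,"tz":-48,"wx":0,"wy":0,"wz":0,"gripper":0.5},
    {"tx":0,"ty":-1,"tz":-80,"wx":0,"wy":0,"wz":0,"gripper":0.5},
    {"tx":0,"ty":-1,"tz":-115,"wx":0,"wy":0,"wz":0,"gripper":0.5}
  ]
}}

```text
time: 17.88
position: [0.6162, 0.0752, 0.1666]
tool_rot: [0.706, -3.058, -0.003]
ft_force: [0.5, -0.2, 0.4]
grip_width: 0.498
grip_force: 0.0
```

Request:
{"api": "jog_arm", "payload": {
  "increments": [
    {"tx":-20,"ty":30,"tz":-10,"wx":0,"wy":0,"wz":0,"gripper":0.5},
    {"tx":-40,"ty":60,"tz":-20,"wx":0,"wy":0,"wz":0,"gripper":0.5},
    {"tx":-60,"ty":90,"tz":-20,"wx":0,"wy":0,"wz":0,"gripper":0.5},
    {"tx":-70,"ty":110,"tz":-20,"wx":0,"wy":0,"wz":0,"gripper":0.5},
    {"tx":-70,"ty":110,"tz":-20,"wx":0,"wy":0,"wz":0,"gripper":0.5}
  ]
}}

```text
time: 18.3
position: [0.6305, 0.2137, 0.1863]
tool_rot: [0.722, -3.057, -0.01]
ft_force: [-1.4, 1.3, -1.0]
grip_width: 0.502
grip_force: 0.0
```

```bash
python3 - <<'E'
from h import *
for i in range(6): b=vision.get_image("scene")["color"]
t=vision.get_image("top")["color"]
cv2.imwrite("pics/p5.png",np.hstack([cv2.resize(t[150:270,265:385],(400,400),interpolation=cv2.INTER_CUBIC),cv2.resize(b[140:260,210:330],(400,400),interpolation=cv2.INTER_CUBIC)]))
s=ctrl.get_state();print(s["time"],s["position"],s["ft_force"],abs(s["qd"]).max())
E
```

```text
18.65 [0.63291812 0.20163843 0.18679169] [ 1.16423638  1.4539435  -0.0380262 ] 0.005048046501732832
```

View pics/p5.png

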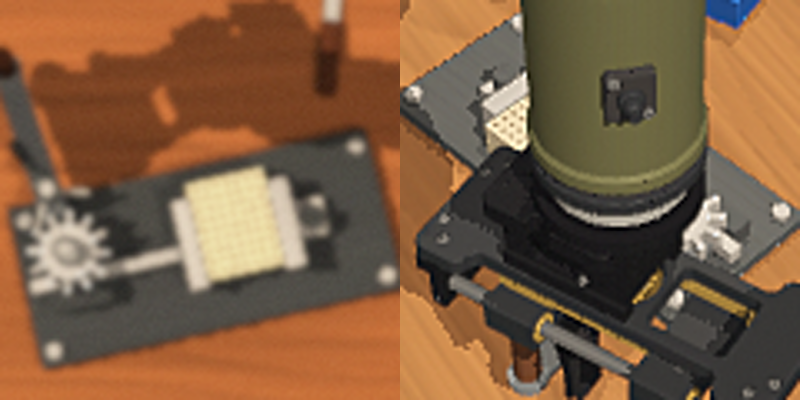

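The top crop shows the block flat between jaw (185,245) and stop (290,225) with no gaps. The lever is still on the tightening side (25,150) and the arm is clear. I'm handing in now.

```bash
python3 -c "
from bench import ctrl
print(ctrl.close_job())"
```

```text
the job is handed in; nothing more can be done
None
```

I flipped the pawl lever to tighten and wound the jaw in with the handle, so the ceramic block is held against the stop at an estimated 25–27 N, worked out from the push on the handle. The arm has let go, and I handed the job in at about 19 s; the hand-in call gave no verdict.

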